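Empty the comparator's catch tray, then hold its spindle open

ROBOT

A 6-joint arm with a two-finger parallel gripper is mounted at the origin on a cart in front of the work surface, level with it; the furniture and walls round the work are solid. World frame = base frame: x ahead of the robot, y to its left, z up, the work surface at z = 0. Lengths are in m, angles in degrees, forces in N, time in s.
With the tool pointing down it reaches from about 0.35 to 0.875 m from the base axis. Payload 4.2 kg.
Tool frame: the origin (TCP) lies where the fingers leave the gripper's body, on its centre line; the fingertips stand 70 mm ahead of it and the grasp point (between the pads) lies 51 mm ahead of it; z points along the fingers, y is the direction in which the jaws open and shut (so a half turn about z gives the same grasp; the last joint's range is limited). The gripper opens to 87 mm and grips with 3 to 60 N. Pads are 19 mm wide; open, the fingers measure 117 mm over their backs; the gripper's body (75 mm by 190 mm) begins 51 mm behind the grasp point.
Start: joints at [82.941, 22.042, 0.453, 0, -68.411, -14.817], TCP at [0.233, 0.58, 0.292] pointing down, gripper open.
Joint ranges: [-179.83, 179.83], [-69.29, 118.12], [-61.27, 80.66], [-181.25, 117.63], [-171.15, -9.14], [-177.46, 177.46]. Speed limits (degrees/s): [159.86, 159.86, 180, 180, 180, 180].

INTERFACE

Orientations are given as a 3x3 rotation matrix whose columns are the frame's x, y, z axes.
In Python, from station import sense, capture, camera_model, finish_job gives the robot as it stands.
- The arm moves only by the shell command python3 -m inch 'ROWS'. ROWS is JSON, a list of rows, each an object with "hand": the closure, from 0 (fully open) to 1 (shut); "slide": the shift along the world's x, y, z in cm, a list of three; "yaw": the turn about the world's z in rad. A call has 1 to 10 rows; each row is the pose to reach, as a shift and turn from the pose commanded when the call began; what a row does not reach only later rows make up. A row lasts 1/8 s, in which the tool goes at most 62.5 mm and 10.7 degrees, less where a joint would pass 70% of its speed; a pose out of reach is approached as far as the arm can. A call with a gripper value outside its range is refused whole. The fingers move at their own pace and stop on an object; the grip force is fixed at half the most. Time passes only in rows, so rows that repeat a pose let the fingers close. It gives the time, the measured TCP pose, the force and the opening at its end, in the units of the state.
- sense(): the state, without advancing time (a new reading comes with each control period).
- capture(name): name is "scene" or "top" or "wrist"; returns the picture (384x512x3 uint8, blue, green, red); there is no depth.
- camera_model(name): a dict with "mtx" (3x3 intrinsics, pixels), "xyz" and "orientation" of the camera in the world; the wrist camera has in their place "tool_from_camera" (4x4, takes a point from camera to tool coordinates, whose origin is the TCP and whose axes are the flange's). Camera axes: x right, y up, looking along -z (the intrinsics and any distortion apply to the point x, -y, -z); pixel columns grow to the right and rows downward; lengths in m; the calibration is good to about 2 mm. A picture is of the moment at which its call begins: read the wrist's pose just before it. camera_model takes no time and is no camera call.
- finish_job(): hands the job in, once; it reports no verdict.
The state is a dict: "time_s": time; "joints": joint angles; "joint_velocities": joint speeds; "effort": joint torques, N m; "tcp_pos": TCP position; "ee_rot": TCP orientation; "wrist_force": force on the tool from outside, world axes, zero at the start; "moment": the same for the moment, N m; "gripper_width": opening from 0.0 (shut) to 1.0 (fully open).
Only numpy, scipy, OpenCV 4.12 (cv2) and the standard library are available. Lean on these libraries where they do the work, as an engineer would, in place of code of your own. Each camera call takes 0.05 s, during which the arm holds its last target. There are 200 camera calls.

TASK

Move the three gears from the catch tray of the bench comparator into the empty half of the black parts tray, each lying flat on its floor, and leave the other things where they are. Only then press down the comparator's spring-loaded thumb pad until its spindle is raised 10 mm (within 3 mm), never running it up to its top stop, so that a colleague can slip in the next gear. Keep pressing: the program finishes while the pad is still held down and the spindle still stands at 10 mm.

Things in the scene. Friction and masses are not known exactly. Their poses are not given: they have to be found in the camera images.
- comparator: bench comparator, fixed: grey base plate, in front of it an aluminium catch tray. Origin on the desk top; x to the back, y left, z up. In its frame, mm: base plate x -30..110, y -95..95, 16 high; catch tray x -141..-31, y -95..95; column with rocker x 65, y 0, 128 high; spindle and scale plate x 65, y 60..94, at most 160 high; low chute (under 35 high) at y 60 from anvil to catch tray
- catch_in (a point): centre of the inner floor of the catch tray (3 mm above the desk); walls 3 mm thick, their top edges 15 mm above the desk; open on top
- gear0_centre (a point): centre (half-way up) of a loose steel gear with its axis vertical: 29 mm across, 13 mm high in all (toothed body 9 mm high, above it a hub 14 mm across), 60 g or so; starts flat on the floor of the catch tray, hub up, at least 46 mm from the next gear centre
- gear1_centre (a point): the second gear, same kind
- gear2_centre (a point): the third gear, same kind
- tray: black loose parts tray 142 x 210 x 28 mm, about 0.35 kg, origin at the centre of its underside. Inside: x -63..63 mm, y -98..98 mm, floor 2 mm above the desk, walls 26 mm high; a divider 14 mm high at y = 0 makes two halves. The half at negative y is empty and takes the gears; the half at positive y holds a shaft and a flange
- shaft: stepped steel shaft 58 x 17 x 17 mm lying in the positive-y half of the parts tray; leave it there
- flange: turned flange, 40 mm across, 16 mm high, lying in the positive-y half of the parts tray; leave it there
- setting_block: steel gauge block 9 x 35 x 12 mm lying on the base plate of the comparator, in front of and below the thumb pad; leave it there
- rocker: rocker lever of the comparator, steel bar 134 mm long along y, hinged on a pin along x at its origin (115 mm above the desk). Pressing the thumb pad at its negative-y end down swings it and lifts the spindle at the other end; a spring returns it
- pad_top (a point): centre of the top of the round black thumb pad, 30 mm across, 60 mm to the negative-y side of the rocker pin; 128 mm above the desk when not pressed. Press it straight down: every mm down lifts the spindle about 1 mm. It needs about 2 N to start, about 6 N at 10 mm and 10 N at the top stop
- spindle (a joint): lift of the spindle in m: 0 = lowered, tip 1 mm above the anvil; grows as the spindle rises; 0.0216 = top stop (21.6 mm). The scale plate beside the spindle has lines at 0, 10 (the long one) and 20 mm, read at the small index on its collar
Things that resemble listed ones, but are neither listed nor needed, are in the scene too. What is shaped like the part that bears gear1_centre but turquoise or yellow is not meant.

How it is judged:
By the outcome, as a careful person would: the job done as asked, in the order asked, and still so for the second after the job is handed in, while the arm keeps its last pose, push and grip.
It also fails if it takes over 67 s, if anything falls off the work surface, if the arm or the gripper's body presses on something with over 40 N, if the wrist force passes 120 N, or if a joint passes its speed limit or range.

## Working session

There is one attempt and no reset: what is moved stays moved. The work goes in short steps, Python scripts to look and compute and a shell command to move; the robot and the scene stay as the last step left them, time stands still between calls to the robot, and variables do not carry over. Pictures are saved under pics/ and viewed, about 8 in all and at most 12, crops included, and the job is handed in when it is done.

```bash
ls; mkdir -p pics
python3 - <<'E'
from station import *
import cv2,numpy as np
s=sense();print(s)
for n in("scene","top","wrist"):
    m=camera_model(n);print(n,m)
a=capture("scene");b=capture("top");c=capture("wrist")
for n,i in zip("abc",(a,b,c)):cv2.imwrite(f"pics/{n}0.png",i)
cv2.imwrite("pics/st.png",np.hstack([a,b])[:, :] if 0 else cv2.resize(np.hstack([a,b]),(800,300)))
E
```

```text
pics
{'time_s': 0.0, 'joints': array([ 8.29404822e+01,  2.20907851e+01,  3.80047492e-01, -2.95254117e-02,
       -6.84094357e+01, -1.48187741e+01]), 'joint_velocities': array([-0.03023945,  0.05275323,  0.08553704, -0.06064368,  0.00065613,
        0.09252926]), 'effort': array([-6.14083056e-04, -3.90659237e+01,  1.87399703e+01,  4.21984658e+00,
        1.09708574e-02, -1.89339103e-04]), 'tcp_pos': array([0.23268276, 0.57959385, 0.29115961]), 'ee_rot': array([[ 9.27906667e-01, -3.72811855e-01, -7.33294719e-04],
       [-3.72812569e-01, -9.27904466e-01, -2.02258260e-03],
       [ 7.36153267e-05,  2.15014937e-03, -9.99997686e-01]]), 'wrist_force': array([-0.6731094 ,  0.20321621, -0.17004897]), 'moment': array([-0.02369709,  0.02079578, -0.03755599]), 'gripper_width': 1.0005499516816454}
scene {'mtx': array([[487.4715718 ,   0.        , 258.00936552],
       [  0.        , 487.4715718 , 193.19106117],
       [  0.        ,   0.        ,   1.        ]]), 'xyz': array([ 0.0822334 , -0.50294928,  0.94875014]), 'orientation': array([[ 0.79324302,  0.47940415, -0.37541599],
       [-0.60890
[... 292 characters left out ...]
95893]), 'orientation': array([[ 0.00994827,  0.99186526, -0.12690284],
       [-0.99987809,  0.00833973, -0.01320036],
       [-0.01203465,  0.12701869,  0.99182731]])}
wrist {'mtx': array([[270.79520273,   0.        , 252.36196437],
       [  0.        , 270.79520273, 188.02683788],
       [  0.        ,   0.        ,   1.        ]]), 'tool_from_camera': array([[-7.20592651e-04,  9.64668472e-01,  2.63465786e-01,
         7.06989438e-02],
       [ 9.99998900e-01,  3.53601831e-04,  1.44035143e-03,
         3.83595666e-04],
       [ 1.29629963e-03,  2.63466534e-01, -9.64667666e-01,
        -9.28612063e-02],
       [ 0.00000000e+00,  0.00000000e+00,  0.00000000e+00,
         1.00000000e+00]])}
```

View pics/a0.png

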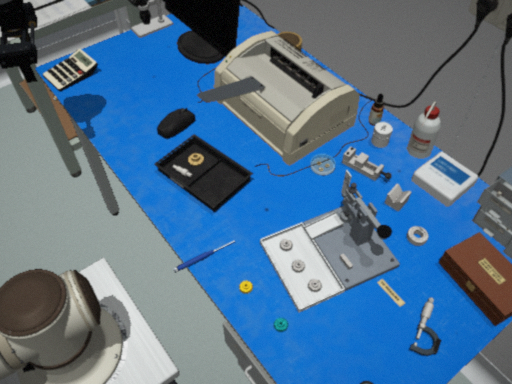

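View pics/b0.png

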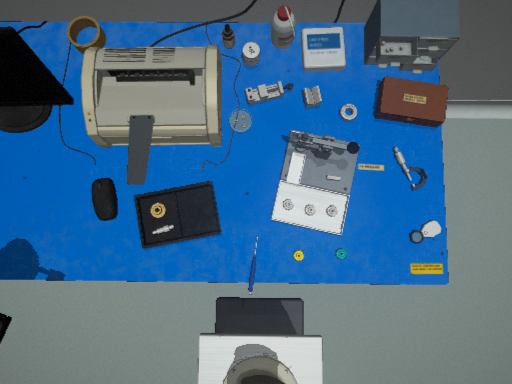

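Candidates for the gears: three grey ones in the catch tray (top ≈ (288,204), (310,210), (331,211); scene (286,244), (298,266), (315,285)). Not meant: yellow (top 298,255), turquoise (341,254) and a light ring (348,112). The black parts tray is at top (178,215) with its empty half to the right, and the thumb pad at top (352,147).

```bash
cat > h.py <<'E'
import cv2,numpy as np
from station import *
def cam(n,s=None):
    m=camera_model(n);K=np.array(m["mtx"])
    if n!="wrist":return K,np.array(m["xyz"]),np.array(m["orientation"])
    T=np.array(m["tool_from_camera"]);R=np.array(s["ee_rot"])
    return K,R@T[:3,3]+s["tcp_pos"],R@T[:3,:3]
def ray(c,uv):
    K,o,R=c;d=R@np.array([(uv[0]-K[0,2])/K[0,0],-(uv[1]-K[1,2])/K[1,1],-1]);return o,d/np.linalg.norm(d)
def onz(c,uv,z):
    o,d=ray(c,uv);return o+d*(z-o[2])/d[2]
def proj(c,p):
    K,o,R=c;q=R.T@(np.array(p)-o);q=q/-q[2];return np.array([K[0,0]*q[0]+K[0,2],-K[1,1]*q[1]+K[1,2]])
def tri(c1,u1,c2,u2):
    o,d=ray(c1,u1);p,e=ray(c2,u2);t=np.linalg.lstsq(np.c_[d,-e],p-o,rcond=None)[0]
    a,b=o+d*t[0],p+e*t[1];return (a+b)/2,np.linalg.norm(a-b)
E
cat > m.py <<'E'
from h import *
b=cv2.imread("pics/b0.png");a=cv2.imread("pics/a0.png");ct=cam("top");cs=cam("scene")
for n,img,c,g0 in(("top",b,ct,[(288,204),(310,210),(331,211)]),("scene",a,cs,[(286,244),(298,266),(315,285)])):
    g=cv2.cvtColor(img,cv2.COLOR_BGR2GRAY)
    for u,v in g0:
        r=11;w=g[v-r:v+r+1,u-r:u+r+1];t=np.median(np.r_[w[0],w[-1],w[:,0],w[:,-1]])-35
        yy,xx=np.mgrid[-r:r+1,-r:r+1]
        k=((w<t)&(xx**2+yy**2<100)).astype(np.uint8);ps=np.argwhere(k)
        (cx,cy),rad=cv2.minEnclosingCircle(ps[:,::-1].astype(np.float32))
        p=(u-r+cx,v-r+cy);print(n,np.round(p,1),round(rad,1),k.sum(),np.round(onz(c,p,.008),4))
# parts tray: dark quad (rim z=.028)
for n,img,c,seed in(("top",b,ct,(178,215)),("scene",a,cs,(203,172))):
    h=(img.max(2)<70).astype(np.uint8);h=cv2.morphologyEx(h,cv2.MORPH_CLOSE,np.ones((9,9)))
    N,L,st,ce=cv2.connectedComponentsWithStats(h)
    l=L[seed[1],seed[0]];cn=cv2.findContours((L==l).astype(np.uint8),0,1)[0][0]
    q=cv2.boxPoints(cv2.minAreaRect(cn)) if n=="top" else cv2.approxPolyDP(cv2.convexHull(cn),6,True)[:,0]
    print(n,st[l],[ (np.round(x,1).tolist(),np.round(onz(c,x,.028)[:2],4).tolist()) for x in q])
    k=(img.max(2)<60).astype(np.uint8);N,L,st,ce=cv2.connectedComponentsWithStats(k)
    s2=(352,147) if n=="top" else (384,231)
    l=L[s2[1],s2[0]];print("pad",st[l],ce[l],onz(c,ce[l],.126))
    if n=="top":P=ce[l]
    else:print("pad tri",tri(ct,P,cs,ce[l]))
x=cv2.resize(b[115:250,260:385],None,fx=4,fy=4,interpolation=2)
y=cv2.resize(b[170:260,125:230],None,fx=2.6,fy=2.6,interpolation=2)
o=np.zeros((540,800,3),np.uint8);o[:540,:500]=x;o[:y.shape[0],510:510+y.shape[1]]=y
z=cv2.resize(a[165:270,320:420],None,fx=2.8,fy=2.8,interpolation=2);o[240:240+z.shape[0],510:510+z.shape[1]]=z
cv2.imwrite("pics/crop.png",o)
E
python3 m.py
```

```text
top [287.5 204. ] 5.6 67 [ 0.4899 -0.0693  0.008 ]
top [309.5 209.5] 5.7 57 [ 0.4758 -0.1277  0.008 ]
top [331.4 210.7] 5.9 68 [ 0.4731 -0.1857  0.008 ]
scene [285.7 245.1] 6.5 112 [ 0.4901 -0.0727  0.008 ]
scene [297.5 266. ] 6.8 131 [ 0.4763 -0.13    0.008 ]
scene [314.  285.5] 7.2 136 [ 0.4735 -0.1876  0.008 ]
top [ 134  182   87   66 4231] [([132.1999969482422, 195.39999389648438], [0.5072, 0.3405]), ([211.0, 180.3000030517578], [0.5488, 0.1337]), ([221.0, 232.89999389648438], [0.411, 0.1046]), ([142.1999969482422, 247.89999389648438], [0.3704, 0.3082])]
pad [347 142  11  11  97] [352.2371134  147.22680412] [ 0.61724044 -0.21784661  0.126     ]
scene [ 156  135   95   77 3622] [([192, 135], [0.5026, 0.3342]), ([250, 173], [0.5449, 0.1345]), ([214, 211], [0.4082, 0.0925]), ([156, 164], [0.375, 0.3029])]
pad [377 225  14  13 141] [383.56737589 231.12056738] [ 0.61691385 -0.22157175  0.126     ]
pad tri (array([ 0.61917653, -0.21949933,  0.12115196]), np.float64(0.001829790487493782))
```

View pics/crop.png

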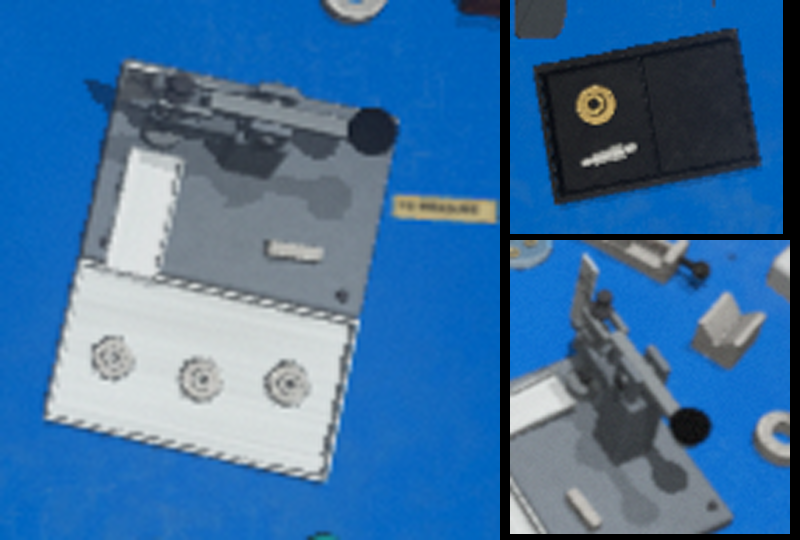

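The crop confirms three grey steel gears in the catch tray, at crop (112,357), (200,380) and (288,383). The two views agree on each gear to about 3 mm. The pad triangulates at 121 mm, against 128 mm nominal. The parts tray measures about 211 x 143, yaw ≈ 11.5°. Next I go above the catch tray.

```bash
R='{"hand":0.45,"slide":[24.5,-65,-7],"yaw":-0.99}'; python3 -m inch '[{"hand":0.45,"slide":[24.5,-65,-7],"yaw":-0.99},{"hand":0.45,"slide":[24.5,-65,-7],"yaw":-0.99},{"hand":0.45,"slide":[24.5,-65,-7],"yaw":-0.99},{"hand":0.45,"slide":[24.5,-65,-7],"yaw":-0.99},{"hand":0.45,"slide":[24.5,-65,-7],"yaw":-0.99},{"hand":0.45,"slide":[24.5,-65,-7],"yaw":-0.99},{"hand":0.45,"slide":[24.5,-65,-7],"yaw":-0.99},{"hand":0.45,"slide":[24.5,-65,-7],"yaw":-0.99},{"hand":0.45,"slide":[24.5,-65,-7],"yaw":-0.99},{"hand":0.45,"slide":[24.5,-65,-7],"yaw":-0.99}]'
```

```text
time_s: 1.4
tcp_pos: [0.4525, -0.0038, 0.2296]
ee_rot: [[0.198, -0.98, 0.001], [-0.98, -0.198, 0.0], [-0.0, -0.001, -1.0]]
wrist_force: [0.9, 1.7, -0.1]
gripper_width: 0.551
```

```bash
python3 -m inch '[{"hand":0.45,"slide":[2.5,-6.5,0],"yaw":0},{"hand":0.45,"slide":[2.5,-6.5,0],"yaw":0},{"hand":0.45,"slide":[2.5,-6.5,0],"yaw":0},{"hand":0.45,"slide":[2.5,-6.5,0],"yaw":0}]'
cat > w.py <<'E'
from h import *
import sys
s=sense();im=capture("wrist");c=cam("wrist",s);cv2.imwrite(sys.argv[1],im)
print(s["time_s"],s["tcp_pos"],s["joints"][5])
for p in((.490,-.071,.01),(.476,-.129,.01),(.473,-.187,.01)):print(proj(c,p))
E
python3 w.py pics/w1.png
```

```text
time_s: 1.9
tcp_pos: [0.4768, -0.0659, 0.2296]
ee_rot: [[0.199, -0.98, -0.0], [-0.98, -0.199, 0.0], [-0.0, 0.0, -1.0]]
wrist_force: [-0.4, 0.3, -0.1]
gripper_width: 0.547
1.9 [ 0.47676486 -0.06587515  0.22959239] -0.010591517118198189
[241.31536539 170.12856056]
[263.28655797 122.83067359]
[277.39790313  68.65044759]
```

View pics/w1.png

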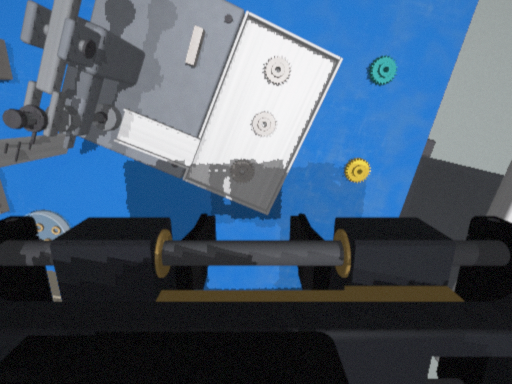

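The wrist view shows the gears at (242,169), (264,124) and (277,69), all within about 1 px of prediction. Grasping gear 0.

```bash
python3 -m inch '[{"hand":0.45,"slide":[1.3,-0.5,-6],"yaw":0},{"hand":0.45,"slide":[1.3,-0.5,-12],"yaw":0},{"hand":0.45,"slide":[1.3,-0.5,-15.4],"yaw":0},{"hand":0.45,"slide":[1.3,-0.5,-15.4],"yaw":0},{"hand":0.45,"slide":[1.3,-0.5,-15.4],"yaw":0},{"hand":1,"slide":[1.3,-0.5,-15.4],"yaw":0},{"hand":1,"slide":[1.3,-0.5,-15.4],"yaw":0},{"hand":1,"slide":[1.3,-0.5,-15.4],"yaw":0},{"hand":1,"slide":[1.3,-0.5,-15.4],"yaw":0},{"hand":1,"slide":[1.3,-0.5,-15.4],"yaw":0}]'
```

```text
time_s: 3.2
tcp_pos: [0.4902, -0.0718, 0.0758]
ee_rot: [[0.198, -0.98, 0.0], [-0.98, -0.198, 0.0], [-0.0, -0.0, -1.0]]
wrist_force: [-0.9, 1.4, 3.1]
gripper_width: 0.311
```

```bash
python3 -m inch '[{"hand":1,"slide":[0,0,6.2],"yaw":0},{"hand":1,"slide":[0,0,7],"yaw":0},{"hand":1,"slide":[-4.7,26.5,7],"yaw":0},{"hand":1,"slide":[-4.7,26.5,7],"yaw":0},{"hand":1,"slide":[-4.7,26.5,7],"yaw":0},{"hand":1,"slide":[-4.7,26.5,7],"yaw":0},{"hand":1,"slide":[-4.7,26.5,7],"yaw":0},{"hand":1,"slide":[-4.7,26.5,7],"yaw":0},{"hand":1,"slide":[-4.7,26.5,7],"yaw":0}]'
python3 - <<'E'
from h import *
s=sense();im=capture("wrist");c=cam("wrist",s);b=capture("top")
C=np.array([.458,.219]);x=np.array([.98,.199]);y=np.array([-.199,.98])
for n,cc,i in(("wrist",c,im),("top",cam("top"),b)):
    i=i.copy()
    for q in((-.071,-.105),(.071,-.105),(.071,.105),(-.071,.105)):cv2.circle(i,tuple(int(round(v)) for v in proj(cc,[*(C+q[0]*x+q[1]*y),.028])),2,(0,0,255),-1)
    if n=="wrist":o=i
    else:o=np.hstack([o,cv2.resize(i[165:265,115:240],(288,230))[:, :] if 0 else np.vstack([cv2.resize(i[165:265,115:240],(288,230)),np.zeros((154,288,3),np.uint8)])])
cv2.imwrite("pics/w2.png",o);print(sense()["tcp_pos"])
E
```

```text
time_s: 4.32
tcp_pos: [0.4429, 0.1918, 0.1451]
ee_rot: [[0.196, -0.981, -0.001], [-0.981, -0.196, -0.001], [0.001, 0.002, -1.0]]
wrist_force: [0.8, -0.0, -0.4]
gripper_width: 0.31
[0.44315139 0.19162763 0.14531454]
```

View pics/w2.png

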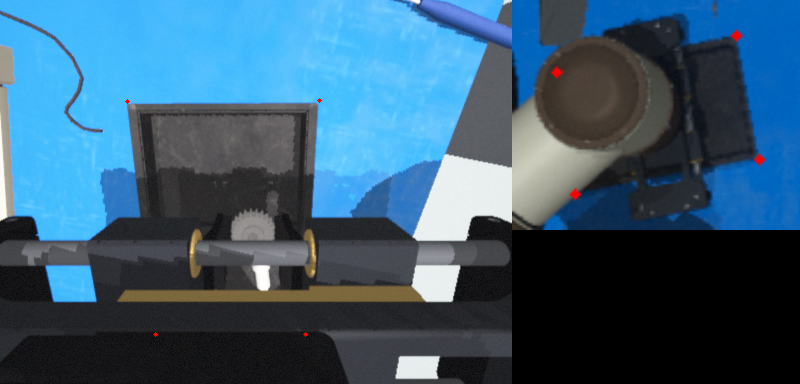

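Gear 0 is held. The tray's near rim is seen at (129..315,104), within 3 px of prediction. Lowering and releasing, then back up and over to gear 1.

```bash
python3 -m inch '[{"hand":1,"slide":[0,0.2,-5],"yaw":0},{"hand":1,"slide":[0,0.2,-6.9],"yaw":0},{"hand":1,"slide":[0,0.2,-7],"yaw":0},{"hand":1,"slide":[0,0.2,-7],"yaw":0},{"hand":0.57,"slide":[0,0.2,-7],"yaw":0},{"hand":0.57,"slide":[0,0.2,-7],"yaw":0},{"hand":0.57,"slide":[0,0.2,-7],"yaw":0},{"hand":0.57,"slide":[0,0.2,-4],"yaw":0},{"hand":0.57,"slide":[0,0.2,0],"yaw":0},{"hand":0.57,"slide":[0,0.2,0],"yaw":0}]'
```

```text
time_s: 5.68
tcp_pos: [0.4446, 0.1964, 0.1486]
ee_rot: [[0.198, -0.98, 0.006], [-0.98, -0.198, 0.005], [-0.004, -0.007, -1.0]]
wrist_force: [0.4, -0.1, -0.4]
gripper_width: 0.424
```

```bash
python3 -m inch '[{"hand":0.45,"slide":[3.2,-32.3,0.5],"yaw":0},{"hand":0.45,"slide":[3.2,-32.3,0.5],"yaw":0},{"hand":0.45,"slide":[3.2,-32.3,0.5],"yaw":0},{"hand":0.45,"slide":[3.2,-32.3,0.5],"yaw":0},{"hand":0.45,"slide":[3.2,-32.3,0.5],"yaw":0},{"hand":0.45,"slide":[3.2,-32.3,0.5],"yaw":0},{"hand":0.45,"slide":[3.2,-32.3,0.5],"yaw":0},{"hand":0.45,"slide":[3.2,-32.3,0.5],"yaw":0}]'
python3 - <<'E'
from h import *
s=sense();print(s["tcp_pos"]);b=capture("top");cv2.imwrite("pics/t3.png",cv2.resize(b[160:270,115:255],None,fx=4,fy=4,interpolation=2))
E
```

```text
time_s: 6.68
tcp_pos: [0.475, -0.1268, 0.1503]
ee_rot: [[0.199, -0.98, -0.001], [-0.98, -0.199, 0.0], [-0.0, 0.001, -1.0]]
wrist_force: [-0.2, -0.2, -0.4]
gripper_width: 0.552
[ 0.47496161 -0.1267864   0.15029406]
```

View pics/t3.png

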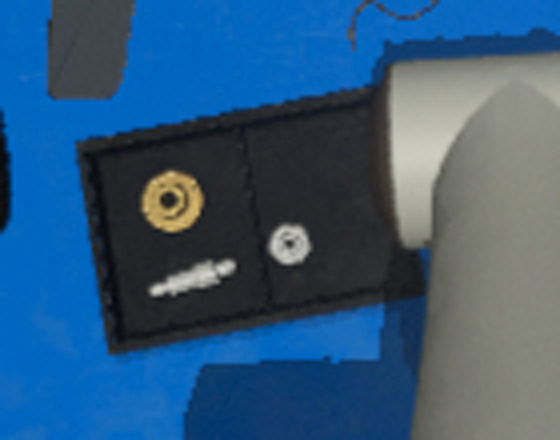

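Gear 0 lies flat in the empty half, next to the divider (crop 290,244). Grasping gear 1.

```bash
python3 -m inch '[{"hand":0.45,"slide":[0.1,-0.2,-4],"yaw":0},{"hand":0.45,"slide":[0.1,-0.2,-7.4],"yaw":0},{"hand":0.45,"slide":[0.1,-0.2,-7.4],"yaw":0},{"hand":0.45,"slide":[0.1,-0.2,-7.4],"yaw":0},{"hand":1,"slide":[0.1,-0.2,-7.4],"yaw":0},{"hand":1,"slide":[0.1,-0.2,-7.4],"yaw":0},{"hand":1,"slide":[0.1,-0.2,-7.4],"yaw":0},{"hand":1,"slide":[0.1,-0.2,-7.4],"yaw":0},{"hand":1,"slide":[0.1,-0.2,-1],"yaw":0},{"hand":1,"slide":[0.1,-0.2,0],"yaw":0}]'
```

```text
time_s: 7.98
tcp_pos: [0.4782, -0.13, 0.1538]
ee_rot: [[0.198, -0.98, 0.007], [-0.98, -0.198, -0.0], [0.002, -0.007, -1.0]]
wrist_force: [-0.1, -0.5, 0.3]
gripper_width: 0.312
```

```bash
python3 -m inch '[{"hand":1,"slide":[1.1,30.5,0],"yaw":0},{"hand":1,"slide":[1.1,30.5,0],"yaw":0},{"hand":1,"slide":[1.1,30.5,0],"yaw":0},{"hand":1,"slide":[1.1,30.5,0],"yaw":0},{"hand":1,"slide":[1.1,30.5,0],"yaw":0},{"hand":1,"slide":[1.1,30.5,0],"yaw":0},{"hand":1,"slide":[1.1,30.5,0],"yaw":0},{"hand":1,"slide":[1.1,30.5,-4],"yaw":0},{"hand":1,"slide":[1.1,30.5,-4],"yaw":0}]'
```

```text
time_s: 9.1
tcp_pos: [0.4852, 0.1723, 0.1083]
ee_rot: [[0.195, -0.981, -0.007], [-0.981, -0.195, -0.004], [0.003, 0.007, -1.0]]
wrist_force: [-0.1, 0.0, 0.7]
gripper_width: 0.312
```

```bash
python3 -m inch '[{"hand":1,"slide":[0.1,0.1,-3],"yaw":0},{"hand":1,"slide":[0.1,0.1,-3.5],"yaw":0},{"hand":1,"slide":[0.1,0.1,-3.5],"yaw":0},{"hand":1,"slide":[0.1,0.1,-3.5],"yaw":0},{"hand":0.57,"slide":[0.1,0.1,-3.5],"yaw":0},{"hand":0.57,"slide":[0.1,0.1,-3.5],"yaw":0},{"hand":0.57,"slide":[0.1,0.1,-3.5],"yaw":0},{"hand":0.57,"slide":[0.1,0.1,0],"yaw":0},{"hand":0.57,"slide":[0.1,0.1,4],"yaw":0},{"hand":0.57,"slide":[0.1,0.1,4],"yaw":0}]'; python3 -m inch '[{"hand":0.45,"slide":[-1.5,-36.3,0],"yaw":0},{"hand":0.45,"slide":[-1.5,-36.3,0],"yaw":0},{"hand":0.45,"slide":[-1.5,-36.3,0],"yaw":0},{"hand":0.45,"slide":[-1.5,-36.3,0],"yaw":0},{"hand":0.45,"slide":[-1.5,-36.3,0],"yaw":0},{"hand":0.45,"slide":[-1.5,-36.3,0],"yaw":0},{"hand":0.45,"slide":[-1.5,-36.3,0],"yaw":0},{"hand":0.45,"slide":[-1.5,-36.3,0],"yaw":0},{"hand":0.45,"slide":[-1.5,-36.3,0],"yaw":0},{"hand":0.45,"slide":[-1.5,-36.3,0],"yaw":0}]'
python3 - <<'E'
from h import *
s=sense();print(s["tcp_pos"],proj(cam("wrist",s),(.473,-.187,.01)));b=capture("top");w=capture("wrist")
o=np.zeros((384,800,3),np.uint8);o[:,:512]=w;k=cv2.resize(b[170:260,130:230],(288,259),interpolation=2);o[:259,512:]=k
cv2.imwrite("pics/t4.png",o)
E
```

```text
time_s: 10.35
tcp_pos: [0.4897, 0.1772, 0.1538]
ee_rot: [[0.198, -0.98, 0.006], [-0.98, -0.198, 0.004], [-0.003, -0.007, -1.0]]
wrist_force: [0.4, -1.1, -1.1]
gripper_width: 0.429
time_s: 11.6
tcp_pos: [0.4734, -0.1858, 0.1506]
ee_rot: [[0.2, -0.98, -0.0], [-0.98, -0.2, 0.0], [-0.0, 0.0, -1.0]]
wrist_force: [-1.0, -0.4, -0.5]
gripper_width: 0.551
[ 0.47335414 -0.18578693  0.15058119] [251.86031554 194.91095951]
```

View pics/t4.png

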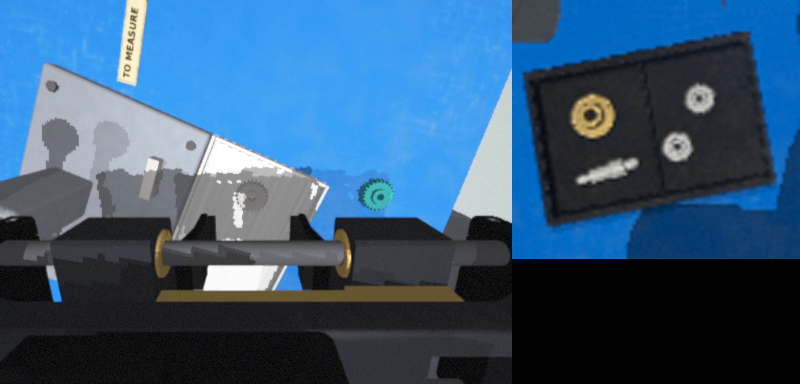

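Gears 0 and 1 are flat in the tray (at 676,146 and 699,98), and gear 2 is at (253,196) as predicted. Grasping it.

```bash
python3 -m inch '[{"hand":0.45,"slide":[0,-0.1,-4],"yaw":0},{"hand":0.45,"slide":[0,-0.1,-7.4],"yaw":0},{"hand":0.45,"slide":[0,-0.1,-7.4],"yaw":0},{"hand":0.45,"slide":[0,-0.1,-7.4],"yaw":0},{"hand":1,"slide":[0,-0.1,-7.4],"yaw":0},{"hand":1,"slide":[0,-0.1,-7.4],"yaw":0},{"hand":1,"slide":[0,-0.1,-7.4],"yaw":0},{"hand":1,"slide":[0,-0.1,-7.4],"yaw":0},{"hand":1,"slide":[0,-0.1,-1],"yaw":0},{"hand":1,"slide":[0,-0.1,0],"yaw":0}]'
python3 -m inch '[{"hand":1,"slide":[-1.9,32.7,0],"yaw":0},{"hand":1,"slide":[-1.9,32.7,0],"yaw":0},{"hand":1,"slide":[-1.9,32.7,0],"yaw":0},{"hand":1,"slide":[-1.9,32.7,0],"yaw":0},{"hand":1,"slide":[-1.9,32.7,0],"yaw":0},{"hand":1,"slide":[-1.9,32.7,0],"yaw":0},{"hand":1,"slide":[-1.9,32.7,0],"yaw":0},{"hand":1,"slide":[-1.9,32.7,-4],"yaw":0},{"hand":1,"slide":[-1.9,32.7,-4],"yaw":0},{"hand":1,"slide":[-1.9,32.7,-4],"yaw":0}]'
```

```text
time_s: 12.95
tcp_pos: [0.4752, -0.1882, 0.1539]
ee_rot: [[0.198, -0.98, 0.007], [-0.98, -0.198, -0.001], [0.003, -0.007, -1.0]]
wrist_force: [-0.3, 0.4, -1.3]
gripper_width: 0.315
time_s: 14.2
tcp_pos: [0.4546, 0.1382, 0.1112]
ee_rot: [[0.196, -0.981, 0.0], [-0.981, -0.196, -0.0], [0.0, -0.0, -1.0]]
wrist_force: [-1.3, 1.3, -0.8]
gripper_width: 0.313
```

```bash
python3 -m inch '[{"hand":1,"slide":[0,0.1,-3],"yaw":0},{"hand":1,"slide":[0,0.1,-3.6],"yaw":0},{"hand":1,"slide":[0,0.1,-3.6],"yaw":0},{"hand":1,"slide":[0,0.1,-3.6],"yaw":0},{"hand":0.57,"slide":[0,0.1,-3.6],"yaw":0},{"hand":0.57,"slide":[0,0.1,-3.6],"yaw":0},{"hand":0.57,"slide":[0,0.1,-3.6],"yaw":0},{"hand":0.57,"slide":[0,0.1,0],"yaw":0},{"hand":0.57,"slide":[0,0.1,6],"yaw":0},{"hand":0.57,"slide":[0,0.1,12],"yaw":0}]'; python3 -m inch '[{"hand":1,"slide":[10,-26,2],"yaw":0},{"hand":1,"slide":[10,-26,2],"yaw":0},{"hand":1,"slide":[10,-26,2],"yaw":0},{"hand":1,"slide":[10,-26,2],"yaw":0},{"hand":1,"slide":[10,-26,2],"yaw":0},{"hand":1,"slide":[10,-26,2],"yaw":0},{"hand":1,"slide":[10,-26,2],"yaw":0},{"hand":1,"slide":[10,-26,2],"yaw":0}]'
python3 - <<'E'
from h import *
s=sense();c=cam("wrist",s);print(s["tcp_pos"],proj(c,(.619,-.2195,.128)));b=capture("top");w=capture("wrist")
cv2.imwrite("pics/w5raw.png",w)
o=np.zeros((384,800,3),np.uint8);o[:,:512]=w;k=cv2.resize(b[170:260,130:230],(288,259),interpolation=2);o[:259,512:]=k
cv2.imwrite("pics/t5.png",o)
E
```

```text
time_s: 15.45
tcp_pos: [0.454, 0.14, 0.2322]
ee_rot: [[0.198, -0.98, -0.0], [-0.98, -0.198, -0.0], [0.0, 0.0, -1.0]]
wrist_force: [0.8, 1.3, 0.5]
gripper_width: 0.427
time_s: 16.45
tcp_pos: [0.5539, -0.1189, 0.2506]
ee_rot: [[0.199, -0.98, -0.0], [-0.98, -0.199, 0.0], [-0.0, 0.0, -1.0]]
wrist_force: [-0.5, -0.1, -0.0]
gripper_width: 0.008
[ 0.55385762 -0.11887825  0.25061091] [190.67123974  56.80657049]
```

View pics/t5.png

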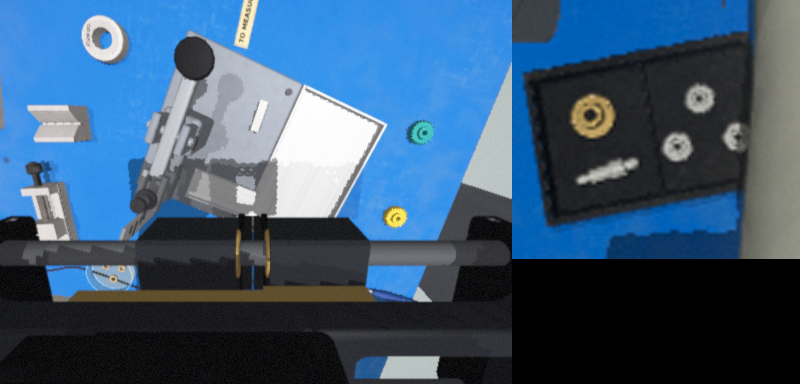

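All three gears are in the empty half; gear 2, at (735,137), is half hidden by the arm. The pad is at (194,58), against a predicted (191,57). Refining the pad position and checking the third gear in the scene camera.

Run:
```python
from h import *
s=sense();c=cam("wrist",s);w=cv2.imread("pics/w5raw.png");a=capture("scene")
k=(w.max(2)<60).astype(np.uint8);N,L,st,ce=cv2.connectedComponentsWithStats(k);l=L[58,194]
cn=cv2.findContours((L==l).astype(np.uint8),0,1)[0][0];e=cv2.fitEllipse(cv2.convexHull(cn));print(st[l],ce[l],e)
for z in(.124,.128):print(onz(c,e[0],z),onz(cam("top"),(352.2,147.2),z),onz(cam("scene"),(383.6,231.1),z))
print(tri(c,e[0],cam("top"),(352.2,147.2)),tri(c,e[0],cam("scene"),(383.6,231.1)))
o=np.hstack([cv2.resize(a[125:220,145:265],(480,380),interpolation=2),cv2.resize(a[160:250,310:400],(320,380),interpolation=2)]);cv2.imwrite("pics/s6.png",o)
```

```text
[ 175   37   39   44 1246] [193.43900482  58.24398074] ((194.0048065185547, 58.228694915771484), (38.031768798828125, 43.321773529052734), 159.6520233154297)
[ 0.61766997 -0.21962097  0.124     ] [ 0.61778651 -0.2182031   0.124     ] [ 0.61830272 -0.22089327  0.124     ]
[ 0.61674914 -0.21906737  0.128     ] [ 0.61682582 -0.21731347  0.128     ] [ 0.61570281 -0.22226122  0.128     ]
(array([ 0.62163728, -0.22190941,  0.10737853]), np.float64(0.0002765588569340501)) (array([ 0.618408  , -0.22019069,  0.12296448]), np.float64(0.0012699973565404134))
```

View pics/s6.png

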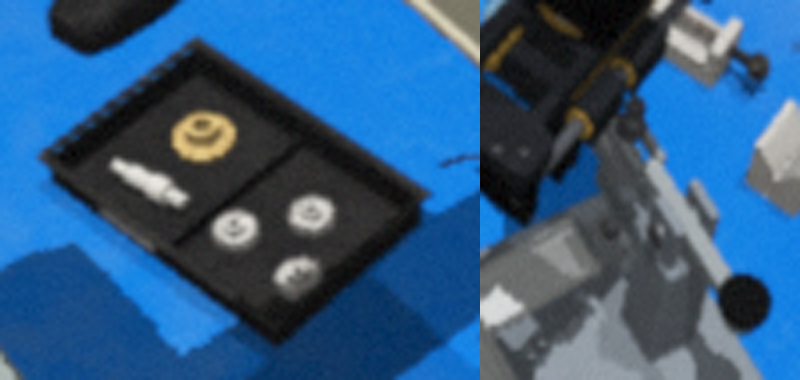

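Scene view: all three gears are flat in the empty half (235,229; 311,214; 298,275), and flange and shaft are untouched. Going over the pad, then down to just above contact.

```bash
python3 -m inch '[{"hand":1,"slide":[6.3,-10.05,0],"yaw":0},{"hand":1,"slide":[6.3,-10.05,0],"yaw":0},{"hand":1,"slide":[6.3,-10.05,0],"yaw":0},{"hand":1,"slide":[6.3,-10.05,0],"yaw":0},{"hand":1,"slide":[6.3,-10.05,-3],"yaw":0},{"hand":1,"slide":[6.3,-10.05,-4.7],"yaw":0},{"hand":1,"slide":[6.3,-10.05,-4.7],"yaw":0},{"hand":1,"slide":[6.3,-10.05,-4.7],"yaw":0},{"hand":1,"slide":[6.3,-10.05,-4.7],"yaw":0}]'
```

```text
time_s: 17.73
tcp_pos: [0.6177, -0.2204, 0.2049]
ee_rot: [[0.198, -0.98, 0.002], [-0.98, -0.198, -0.0], [0.001, -0.002, -1.0]]
wrist_force: [-0.8, 0.1, 0.2]
gripper_width: 0.006
```

```bash
for i in 1 2; do python3 -m inch '[{"hand":1,"slide":[0,0,-0.1],"yaw":0},{"hand":1,"slide":[0,0,-0.1],"yaw":0},{"hand":1,"slide":[0,0,-0.1],"yaw":0}]'|grep -E 'tcp|wrist'; python3 -m inch '[{"hand":1,"slide":[0,0,-0.15],"yaw":0},{"hand":1,"slide":[0,0,-0.15],"yaw":0},{"hand":1,"slide":[0,0,-0.15],"yaw":0}]'|grep -E 'tcp|wrist'; done
```

```text
tcp_pos: [0.6172, -0.2205, 0.2027]
wrist_force: [0.8, 0.8, 0.6]
tcp_pos: [0.6172, -0.2204, 0.201]
wrist_force: [-0.5, -0.4, -0.1]
tcp_pos: [0.6172, -0.2204, 0.2001]
wrist_force: [0.2, -0.1, 0.2]
tcp_pos: [0.6172, -0.2204, 0.1986]
wrist_force: [-0.3, 0.5, 0.5]
```

```bash
python3 -m inch '[{"hand":1,"slide":[0,0,-0.15],"yaw":0},{"hand":1,"slide":[0,0,-0.15],"yaw":0},{"hand":1,"slide":[0,0,-0.15],"yaw":0}]'|grep -E 'tcp|wrist'; python3 -m inch '[{"hand":1,"slide":[0,0,-0.15],"yaw":0},{"hand":1,"slide":[0,0,-0.15],"yaw":0},{"hand":1,"slide":[0,0,-0.15],"yaw":0}]'|grep -E 'tcp|wrist'; python3 -m inch '[{"hand":1,"slide":[0,0,-0.2],"yaw":0},{"hand":1,"slide":[0,0,-0.2],"yaw":0},{"hand":1,"slide":[0,0,-0.2],"yaw":0}]'|grep -E 'tcp|wrist'
```

```text
tcp_pos: [0.6173, -0.2205, 0.1976]
wrist_force: [-0.9, -0.1, 2.8]
tcp_pos: [0.6172, -0.2208, 0.1959]
wrist_force: [-1.4, -3.1, 3.9]
tcp_pos: [0.6172, -0.221, 0.194]
wrist_force: [-1.8, -3.5, 5.5]
```

```bash
python3 -m inch '[{"hand":1,"slide":[0,0,-0.2],"yaw":0},{"hand":1,"slide":[0,0,-0.2],"yaw":0},{"hand":1,"slide":[0,0,-0.2],"yaw":0}]'|grep -E 'tcp|wrist'; python3 -m inch '[{"hand":1,"slide":[0,0,-0.2],"yaw":0},{"hand":1,"slide":[0,0,-0.2],"yaw":0},{"hand":1,"slide":[0,0,-0.2],"yaw":0},{"hand":1,"slide":[0,0,-0.2],"yaw":0}]'|grep -E 'tcp|wrist'
python3 - <<'E'
from h import *
fs=[]
for i in range(6):
    b=capture("top");s=sense();fs.append(np.r_[s["wrist_force"],s["tcp_pos"]])
print(np.mean(fs,0));a=capture("scene");w=capture("wrist")
cv2.imwrite("pics/w7.png",w);cv2.imwrite("pics/a7.png",a)
o=np.zeros((384,800,3),np.uint8);o[:,:420]=cv2.resize(a[150:230,320:407],(420,384),interpolation=2);o[:285,420:]=cv2.resize(w,(380,285));cv2.imwrite("pics/v7.png",o)
E
```

```text
tcp_pos: [0.6172, -0.2211, 0.1923]
wrist_force: [-1.9, -3.3, 6.2]
tcp_pos: [0.6172, -0.2213, 0.1905]
wrist_force: [-2.2, -4.6, 7.4]
[-2.1915367  -4.07158994  6.81260009  0.61718806 -0.22125023  0.19054483]
```

View pics/v7.png

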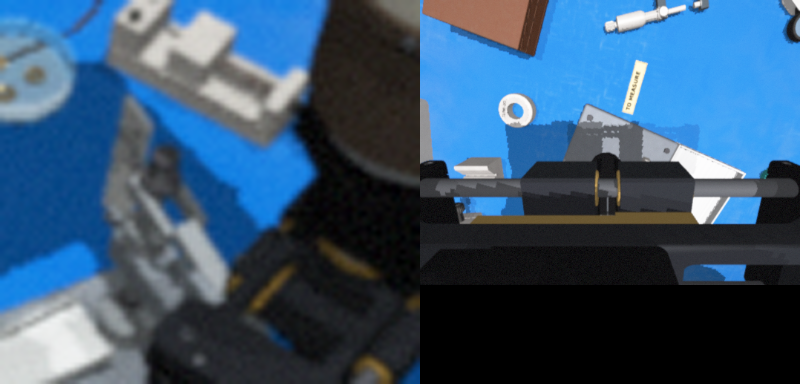

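Contact was at TCP z ≈ 0.198. As the pad tilts, the fingertip's inner edge bears about 50 mm from the pin, so spindle lift is about 1.0–1.2 times the tip travel. Going 1 mm further gives an estimate of 8.5–10.3 mm. I then check it by how far the spindle top has moved in the scene image.

```bash
python3 -m inch '[{"hand":1,"slide":[0,0,-0.1],"yaw":0},{"hand":1,"slide":[0,0,-0.1],"yaw":0},{"hand":1,"slide":[0,0,-0.1],"yaw":0},{"hand":1,"slide":[0,0,-0.1],"yaw":0}]'|grep -E 'time|tcp|wrist'
python3 - <<'E'
from h import *
A=[capture("scene").astype(float) for _ in range(6)];a=np.mean(A,0).astype(np.uint8);cv2.imwrite("pics/a8.png",a)
s=sense();print(s["tcp_pos"],s["wrist_force"])
a0=cv2.imread("pics/a0.png");c=cam("scene")
pin=np.array([.617,-.2195])+.06*np.array([.219,.976]);sp=pin+.06*np.array([.219,.976])
for z in(.115,.125,.135,.145):print(z,sp,proj(c,[*sp,z]))
f=lambda i,x:cv2.resize(i[165:230,330:395],(400,400),interpolation=2)
cv2.imwrite("pics/v8.png",np.hstack([f(a0,0),f(a,0)]))
E
```

```text
time_s: 22.12
tcp_pos: [0.6172, -0.2213, 0.1897]
wrist_force: [-3.5, -3.9, 7.9]
[ 0.61720002 -0.22131691  0.18966587] [-1.92271116 -4.52618193  7.69608103]
0.115 [ 0.64328 -0.10238] [350.77540298 191.61977163]
0.125 [ 0.64328 -0.10238] [351.4607     188.75271538]
0.135 [ 0.64328 -0.10238] [352.15628931 185.84259959]
0.145 [ 0.64328 -0.10238] [352.86240454 182.88844687]
```

View pics/v8.png

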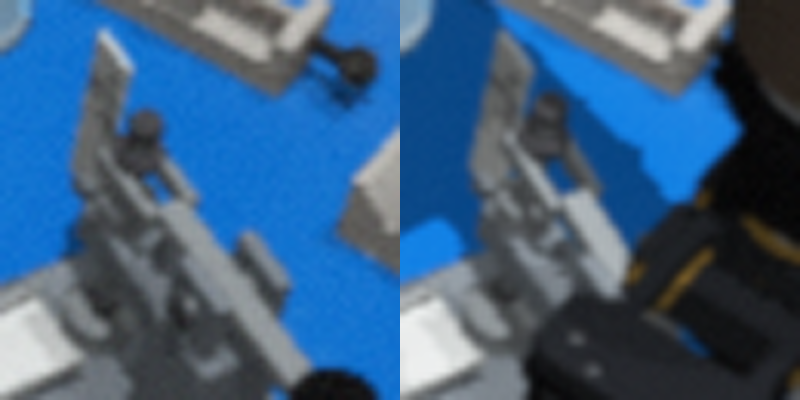

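The spindle knob's top moved from about (146,108) to (548,90) in the crop, which is about 2.9 px, or roughly 10 mm. Putting a number on it with the knob's upper edge.

Run:
```python
from h import *
def edge(f):
    i=cv2.imread(f).astype(float);d=(i[...,0]-i[...,2])/(i.sum(2)+1)   # blueness, shadow-invariant
    out=[]
    for u in range(352,357):
        p=d[172:200,u];t=(np.median(p[:6])+ .05)/2
        k=np.argmax(p<t) ;out.append(172+k-1+(p[k-1]-t)/(p[k-1]-p[k]))
    return np.array(out)
e0,e7,e8=[edge(f"pics/{n}.png") for n in("a0","a7","a8")];print(e0,e7,e8)
print("lift mm",np.median(e0-e7)/.291,np.median(e0-e8)/.291)
s=sense();print(s["time_s"],s["tcp_pos"],s["wrist_force"])
```

```text
[182.68606002 182.37349536 182.45406003 183.01645215 188.12261858] [180.14695439 179.89424645 179.85391993 180.04620426 180.6744714 ] [180.24378893 179.63652909 179.50914344 179.81591853 180.55365993]
lift mm 8.935189325202053 10.119988269155854
22.425 [ 0.61720002 -0.22131691  0.18966587] [-1.92271116 -4.52618193  7.69608103]
```

```bash
python3 -c "
from station import *
print(finish_job())"
```

```text
the job is handed in; nothing more can be done
None
```

I moved all three steel gears from the catch tray into the empty half of the black parts tray. Then I pressed the thumb pad down with closed fingertips and handed the job in at about 22.4 s with the pad still held.

**Gears:** The last scene picture before pressing showed the three lying flat in the negative-y half. The shaft and flange were where they started.

**Spindle lift:** The rise of the spindle's knob in the scene camera gave about 10.1 mm. Tip travel of 8.3–8.5 mm with my assumed lever ratio of 1.0–1.2 gives 8.3–10.2 mm, which agrees. I did not read the scale plate itself because it was too small in the picture.

**Disagreements:**
- The pressing force was 7.7 N, against about 6 N expected at 10 mm. I put this down to off-centre contact on the tilted pad and a sideways load of 4–5 N. By force alone the lift would read nearer 14–15 mm, but I trusted the image.
- The pad's triangulated height ranged from 107 to 123 mm, against the nominal 128 mm. I relied on the felt contact at about 128 mm instead.

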